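# Free the jammed tins

### The arm

A 7-joint arm with a two-finger parallel gripper is mounted at the origin on the work surface. World frame = base frame: x ahead of the robot, y to its left, z up, the work surface at z = 0. Lengths are in m, angles in rad, forces in N, time in s.
With the tool pointing down it reaches from about 0.425 to 0.925 m from the base axis. Payload 6.8 kg.
Tool frame: the origin (TCP) lies on the front face of the gripper's body, between the roots of the fingers; the fingertips stand 73 mm ahead of it and the grasp point (between the pads) lies 54 mm ahead of it (env.nose_length is the distance from the TCP to the fingertips, in m); z points along the fingers, y is the direction in which the jaws open and shut (so a half turn about z gives the same grasp; the last joint's range is limited). The gripper opens to 85 mm and grips with 20 to 120 N. Pads are 22 mm wide; open, the fingers measure 114 mm over their backs; the gripper's body (76 mm by 85 mm) begins 54 mm behind the grasp point. The pads swing forward as they close: fully open they stand 13 mm farther back than shut.
Start: joints at [1.123, 0.477, 0.022, 1.555, -0.011, 1.109, -0.083], TCP at [0.225, -0.636, 0.304] pointing down, gripper open.
Joint ranges: [-2.96, 2.96], [-0.34, 2.1], [-1.41, 1.46], [0.24, 2.44], [-1.37, 4.51], [0.17, 1.92], [-2.96, 2.96]. Speed limits (rad/s): [2.39, 2.39, 3.14, 3.14, 3.14, 3.14, 3.14].

### API

Orientations are given as a unit quaternion [w, x, y, z].
In Python, from cell import env, kin, camera, calibration, job gives the robot as it stands. The module is installed in compiled form; this text tells all that it offers. Calls block until the motion is done:
- env.reach(position, orientation): joint-space move of the TCP to a pose.
- env.movel(position, velocity=0.15, rot=None, stop_force=None): straight line of the TCP; rot=None keeps the orientation; velocity is the mean speed in m/s. With stop_force (N) it stops when the force on the tool has changed by that much, and returns True; else False.
- env.goto_joints(angles): joint-space move.
- env.grip(opening, f_grip=None): finger opening in m; f_grip is the grip in N (None keeps the last); returns when the fingers have stopped.
- env.dwell(seconds).
- kin.inverse_kinematics(position, orientation): joint angles nearest the present ones, or None.
- env.get_state(): the state.
- camera(name): name is "side" or "top"; returns (picture, depth): 400x640x3 uint8, blue, green, red; 400x640 float32, m along the optical axis (not along the pixel's ray), 0 where there is no reading.
- calibration(name): a dict with "fx", "fy", "cx", "cy" (pixels), "k1" (the pictures are not rectified: a ray, as slopes to the right and down, at radius r is drawn at 1 + k1 r^2 times it, then the intrinsics apply), "rvec" (rotation vector, rad) and "tvec" (3), from world to camera coordinates, as OpenCV has them. Camera axes: x right, y down, z forward; pixel columns grow to the right and rows downward; lengths in m; the calibration is good to about 2 mm. A picture is of the moment at which its call begins. calibration takes no time and is no camera call.
A pose or a line that the arm cannot do raises env.PlanningError and nothing moves.
- job.job_done(): hands the job in, once; it reports no verdict.
The state is a dict: "time": time; "qpos": joint angles; "joint_velocities": joint speeds; "joint_torque": joint torques, N m; "tcp_pos": TCP position; "orientation": TCP orientation; "force": force on the tool from outside, world axes, zero at the start; "torque": the same for the moment, N m; "opening": finger opening in m.
Only numpy, scipy, OpenCV 4.12 (cv2) and the standard library are available. Lean on these libraries where they do the work, as an engineer would, in place of code of your own. Each camera call takes 0.05 s, during which the arm holds its last target.

### The job

Pull the snapped-in keeper bar up out of its clips and lay it on the bare table, clear of the rack and the serving board. Then knock every jammed tin along its lane with the hardwood block, held in the gripper and pushed in under the lip from the near end, and lift the freed tins out and set them flat on the serving board; do not grip or push a tin with the gripper itself while it is still jammed under the lip. Finish with the block lying back on its cork mat, and leave the glass, shaker and mug where they are.

Things in the scene. Friction and masses are not known exactly. Their poses are not given: they have to be found in the camera images.
- rack: fixed pale-wood tin rack; origin on the table under the middle lane, x along the lanes from the near (pushing) end to the far end where tins come out, y left, z up. Floor plate x -52 to +103, y -158 to +158 mm, its top 20 mm above the table. Three lanes along x at y = -92, 0, +92 mm, open at the near end. Steel clips for the keeper bar, 60 mm above the table, at y = +/-138 to 157, x = 31 to 81 mm
- lip (a point): centre of the rack's lip, a wooden bar across all lanes at the near end: in the rack's frame x = -50 to -20 mm, underside 62, top 74 mm above the table. It covers the near 25 to 35 mm of a jammed tin, so that it cannot be lifted. Axes as the rack's. The block goes in below it
- grip_pads (a point): centre of the middle lane's squeeze, under the lip, axes as the rack's: in each lane, x = -50 to -18 mm of the rack, a sprung rubber pad (-y side) squeezes the tin against a fixed cheek (+y), 42 mm apart, 40 when empty. 5 to 12 N along the lane moves the tin; it can be lifted once its centre is past x = +35 mm of the rack
- keeper: wooden keeper bar closing the lanes' far end: board 14 (x) x 300 (y) x 40 mm high, with a 90 mm long grip tab, 14 thick, mid-top, 40 to 78 mm above its underside; origin: centre of underside, z up; 0.16 kg. Starts on the rack floor at the rack's (65, 0) mm, same axes, snapped in a clip at each end: 8 to 20 N straight up frees it in 25 mm, clear of the clips after 42. Can stand on the table
- tin_a: a slim bare-steel food tin with a paper band, 100 x 42 x 38 mm, 0.15 to 0.3 kg; origin at the centre of its underside, x along its length, z up. Starts jammed in the rack's y = -92 mm lane, x along the rack's, centre within 5 mm of the rack's x = 0. None if absent (two or three tins are present).
- tin_b: a slim bare-steel food tin with a paper band, 100 x 42 x 38 mm, 0.15 to 0.3 kg; origin at the centre of its underside, x along its length, z up. Starts jammed in the rack's y = 0 (middle) lane, x along the rack's, centre within 5 mm of the rack's x = 0. None if absent (two or three tins are present).
- tin_c: a slim bare-steel food tin with a paper band, 100 x 42 x 38 mm, 0.15 to 0.3 kg; origin at the centre of its underside, x along its length, z up. Starts jammed in the rack's y = +92 mm lane, x along the rack's, centre within 5 mm of the rack's x = 0. None if absent (two or three tins are present).
- block: the hardwood knocking block, 150 x 32 x 28 mm (height), 0.13 kg; origin at the centre of its underside, x along its length, z up. Starts lying on the cork mat, its length roughly along y; it may lie on any long side. It fits down a lane under the lip with about 4 mm to spare each side
- mat: the fixed cork mat on which the block lies, 80 x 170 x 3 mm; origin at the centre of its underside
- board: the fixed wooden serving board, 115 (x) x 230 (y) x 16 mm high; origin at the centre of its underside, z up. On the other side of the table from the rack (left or right)
- glass: a drinking glass, 74 mm across, 130 mm high, bystander; origin at the centre of its underside
- shaker: a glass shaker, 48 mm across, 95 mm high, bystander; origin at the centre of its underside
- mug: a white mug, 80 mm across, 90 mm high, bystander; origin at the centre of its underside
There are look-alikes about, which are no part of the job. There is more than one size of the block; the job needs the larger.

How it is judged:
By the outcome, as a careful person would: the job done as asked, in the order asked, and still so for the second after the job is handed in, with the robot touching nothing.
Of tin_a, tin_b, tin_c only 2 to 3 are there at a start; the rules pass over those that are not, and their reading is None.
At some moment in a run one of block may be knocked a few centimetres aside while the robot is not near it.
Once in a run the grip may slacken for a moment while it holds something.
It also fails if it takes over 210 s, if anything falls off the work surface, if the arm or the gripper's body presses on something with over 40 N, if the wrist force passes 120 N, or if a joint passes its speed limit or range.

## Working session

There is one attempt and no reset: what is moved stays moved. The work goes in short steps, each a Python script; the robot and the scene stay as the last script left them, time stands still between calls to the robot, and variables do not carry over. Pictures are saved under pics/ and viewed, and the job is handed in when it is done.

```bash
mkdir -p pics; ls; cat > h.py <<'E'
import numpy as np, cv2
from cell import env, kin, camera, calibration, job
def save(img,name,crop=None,scale=1):
    if crop: 
        x0,y0,x1,y1=crop; img=img[y0:y1,x0:x1]
    if scale!=1: img=cv2.resize(img,None,fx=scale,fy=scale,interpolation=cv2.INTER_CUBIC)
    cv2.imwrite('pics/'+name,img)
def _c(name):
    c=calibration(name); R=cv2.Rodrigues(np.array(c['rvec'],float))[0]; return c,R,np.array(c['tvec'],float).ravel()
def ray(name,u,v):
    c,R,t=_c(name)
    d=np.array([(u-c['cx'])/c['fx'],(v-c['cy'])/c['fy']]); s=d.copy()
    for _ in range(30): s=d/(1+c['k1']*(s@s))
    return s
def on_z(name,u,v,z):
    "world point on plane z for pixel"
    c,R,t=_c(name); s=ray(name,u,v); d=R.T@np.array([s[0],s[1],1]); o=-R.T@t
    k=(z-o[2])/d[2]; return o+k*d
def deproj(name,u,v,depth):
    c,R,t=_c(name); s=ray(name,u,v); return R.T@(np.array([s[0],s[1],1])*depth-t)
def cloud(name,depth):
    c,R,t=_c(name); v,u=np.mgrid[0:400,0:640]
    d=np.stack([(u-c['cx'])/c['fx'],(v-c['cy'])/c['fy']],-1); s=d.copy()
    for _ in range(30): s=d/(1+c['k1']*(s**2).sum(-1,keepdims=True))
    p=np.concatenate([s,np.ones(s.shape[:2]+(1,))],-1)*depth[...,None]
    w=(p-t)@R; w[depth<=0]=np.nan; return w
def proj(name,P):
    c,R,t=_c(name); p=R@np.array(P,float)+t; s=p[:2]/p[2]; s=s*(1+c['k1']*(s@s)); return np.array([c['fx']*s[0]+c['cx'],c['fy']*s[1]+c['cy']])
def down(yaw):
    "tool z down; jaw (tool y) axis along world direction yaw(angle of tool y)"
    y=np.array([np.cos(yaw),np.sin(yaw),0]); z=np.array([0,0,-1.]); x=np.cross(y,z)
    from scipy.spatial.transform import Rotation as Ro
    q=Ro.from_matrix(np.stack([x,y,z],1)).as_quat(); return [q[3],q[0],q[1],q[2]]
def st():
    s=env.get_state(); print('t %.1f tcp %s open %.4f F %s q %s'%(s['time'],np.round(s['tcp_pos'],4),s['opening'],np.round(s['force'],1),np.round(s['qpos'],2))); return s
E
python3 - <<'E'
from h import *
for n in ('top','side'):
    im,d=camera(n); save(im,n+'0.png'); np.save(n+'0.npy',d); cv2.imwrite(n+'0raw.png',im)
    c,R,t=_c(n) if 0 else __import__('h')._c(n); print(n,c,-R.T@t, (d>0).mean())
s=st(); print(s['orientation'],env.nose_length)
E
```

```text
pics
top {'fx': 430.1993080394898, 'fy': 430.1993080394898, 'cx': 310.64753590494195, 'cy': 190.64239971959927, 'k1': 0.014853484517334089, 'rvec': array([ 2.15505076, -2.0992475 ,  0.20155896]), 'tvec': array([-2.01366042e-05,  5.79842117e-01,  1.16866656e+00])} [0.35611745 0.01842207 1.25492605] 0.99612890625
side {'fx': 438.46821161048, 'fy': 438.46821161048, 'cx': 317.99417952418275, 'cy': 197.0838445316796, 'k1': -0.05836679111762567, 'rvec': array([ 0.10021104, -2.77214012,  1.36640796]), 'tvec': array([0.56619274, 0.06975682, 1.36988018])} [0.46703475 1.08532588 0.89775175] 0.99590234375
t 0.1 tcp [ 0.2248 -0.636   0.303 ] open 0.0856 F [-0.5  0.6 -0.1] q [ 1.12  0.48  0.02  1.56 -0.01  1.11 -0.08]
[-8.23651358e-04  9.85598122e-01  1.69102399e-01 -2.06693064e-04] 0.0726
```

View pics/top0.png

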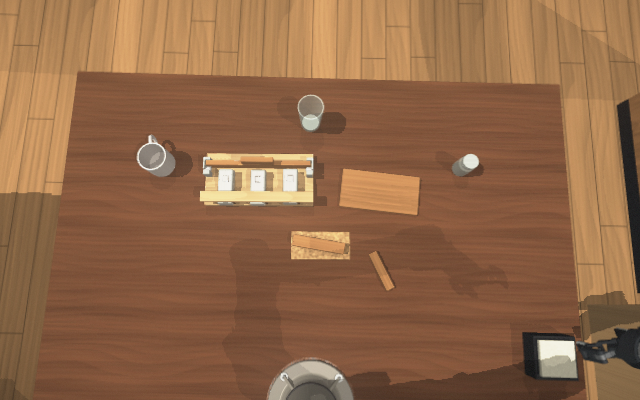

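View pics/side0.png

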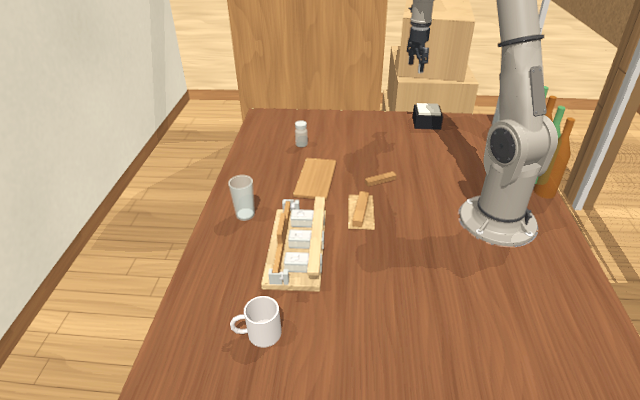

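The top view shows the rack at (258,180), the keeper at (258,160), three tins (226/258/290,180), the mat and a stick at (320,244), a loose stick at (381,271), the board at (380,192), glass (311,115), shaker (465,165) and mug (153,157). The block could be either stick, (320,244) or (381,271). I'll check both in crops.

```bash
python3 - <<'E'
from h import *
im=cv2.imread('top0raw.png')
save(im,'c1.png',(190,140,430,300),3.3)
im=cv2.imread('side0raw.png')
save(im,'c2.png',(230,140,410,300),4.4)
E
```

```text
(no output)
```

View pics/c1.png

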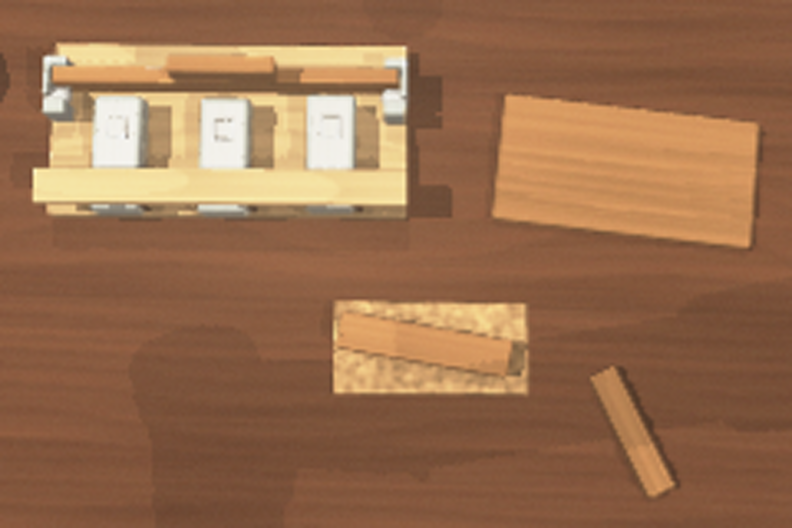

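View pics/c2.png

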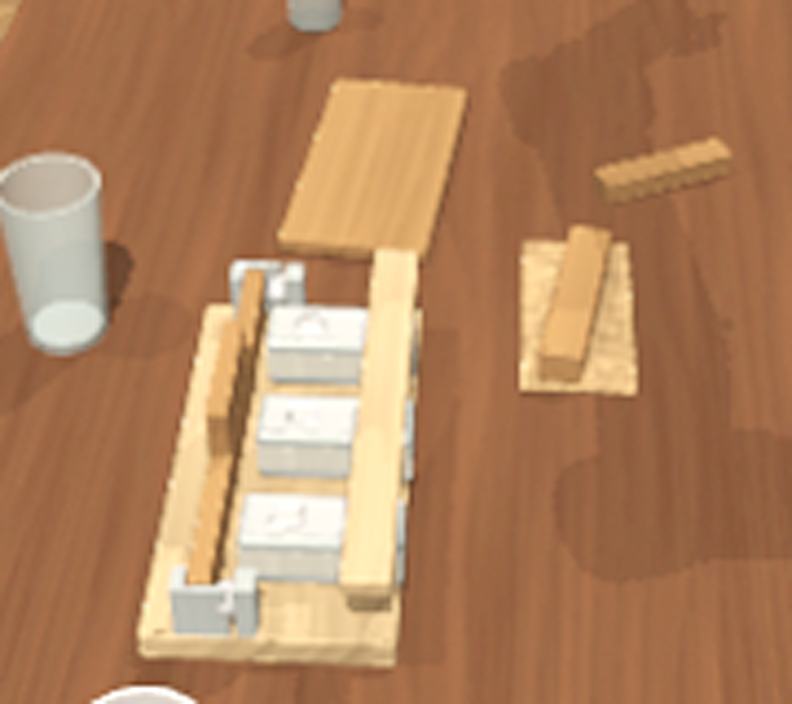

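The crops show that the mat stick is clearly wider and longer than the loose one at (381,271), so it is the block. Next I'll measure from the depth cloud.

```bash
cat > meas.py <<'E'
from h import *
def rect(w,box,zr,show=''):
    x0,y0,x1,y1=box; p=w[y0:y1,x0:x1].reshape(-1,3); p=p[(p[:,2]>zr[0])&(p[:,2]<zr[1])]
    if len(p)<8: print(show,'few',len(p)); return None
    (cx,cy),(a,b),ang=cv2.minAreaRect((p[:,:2]*1000).astype(np.float32))
    if a<b: a,b,ang=b,a,ang+90
    ang=(ang+90)%180-90
    print('%-12s c (%.1f %.1f) size %.1f x %.1f long-axis ang %.1f  zmed %.1f n %d'%(show,cx,cy,a,b,ang,np.median(p[:,2])*1000,len(p)))
    return cx,cy,a,b,ang
E
python3 - <<'E'
from meas import *
for n,B in (('top',dict(rack=(190,140,330,215),blk=(285,225,355,265),small=(360,245,400,297),board=(330,160,430,220),glass=(290,85,350,135),shaker=(440,145,490,180),mug=(130,130,180,180))),
            ('side',dict(rack=(255,190,335,295),blk=(340,185,382,235),small=(360,165,400,190),board=(290,150,340,205),glass=(225,170,260,225),shaker=(290,118,312,150),mug=(228,292,288,350)))):
    w=cloud(n,np.load(n+'0.npy')); print(n)
    rect(w,B['rack'],(.085,.11),'tab'); rect(w,B['rack'],(.068,.082),'lip'); rect(w,B['rack'],(.053,.0605),'tins+')
    rect(w,B['rack'],(.012,.11),'rack all')
    rect(w,B['blk'],(.022,.05),'block');rect(w,B['blk'],(.0015,.05),'mat')
    rect(w,B['small'],(.010,.05),'small'); rect(w,B['board'],(.010,.025),'board')
    rect(w,B['glass'],(.02,.2),'glass'); rect(w,B['shaker'],(.02,.2),'shaker'); rect(w,B['mug'],(.02,.2),'mug')
    x0,y0,x1,y1=B['blk']
    p=w[y0:y1,x0:x1].reshape(-1,3); print(np.histogram(p[:,2]*1000,bins=np.arange(-6,46,3)))
E
```

```text
top
tab          c (656.3 169.1) size 89.2 x 13.7 long-axis ang -88.2  zmed 97.2 n 196
lip          c (602.4 168.2) size 312.1 x 120.9 long-axis ang -88.6  zmed 73.4 n 1256
tins+        c (605.3 168.3) size 312.1 x 133.4 long-axis ang -89.0  zmed 57.5 n 1237
rack all     c (616.7 168.0) size 316.8 x 158.2 long-axis ang -89.3  zmed 55.2 n 5667
block        c (432.0 -10.0) size 149.6 x 32.4 long-axis ang 81.5  zmed 30.5 n 601
mat          c (431.9 -14.8) size 201.0 x 112.3 long-axis ang -88.5  zmed 5.1 n 1552
small        c (362.9 -189.5) size 112.5 x 25.1 long-axis ang 27.2  zmed 20.5 n 363
board        c (590.9 -186.5) size 229.8 x 116.1 long-axis ang 84.7  zmed 15.6 n 2949
glass        c (800.6 23.0) size 72.4 x 71.8 long-axis ang 0.3  zmed 91.0 n 678
shaker       c (666.9 -424.7) size 47.8 x 45.0 long-axis ang 86.5  zmed 90.3 n 379
mug          c (668.4 468.7) size 104.2 x 78.3 long-axis ang 44.8  zmed 62.6 n 703
(array([180, 602, 841, 454,  76,   7,   4,   3,   2,   4,  61, 178, 272,
        77,   9,   0,   0]), array([-6, -3,  0,  3,  6,  9, 12, 15, 18, 21, 24, 27, 30, 33, 36, 39
[... 439 characters left out ...]
 n 310
mat          c (432.3 -34.7) size 247.3 x 112.7 long-axis ang 85.6  zmed 25.8 n 535
small        c (365.9 -186.8) size 113.1 x 31.3 long-axis ang 28.2  zmed 17.3 n 171
board        c (593.6 -183.6) size 235.1 x 114.6 long-axis ang 84.7  zmed 13.2 n 1116
glass        c (801.3 23.9) size 76.4 x 72.0 long-axis ang -68.2  zmed 95.2 n 830
shaker       c (664.5 -420.4) size 50.2 x 44.2 long-axis ang 58.6  zmed 62.7 n 237
mug          c (672.5 460.4) size 106.0 x 82.0 long-axis ang -14.7  zmed 60.6 n 1435
(array([525, 755, 355,  44,  10,  10,   9,  12,  14,  12,  92, 166,  43,
         2,   0,   0,   0]), array([-6, -3,  0,  3,  6,  9, 12, 15, 18, 21, 24, 27, 30, 33, 36, 39, 42,
       45]))
```

```bash
python3 - <<'E'
from meas import *
w=cloud('top',np.load('top0.npy'))
P=lambda u,v,z:np.round(on_z('top',190+u/3.3,140+v/3.3,z)[:2]*1000,1)
for u,v in((33,169),(33,203),(407,167),(408,202)): print('lip',P(u,v,.074))
for u,v in((168,56),(274,57),(168,72),(274,74)): print('tab',P(u,v,.098))
for u,v in((506,94),(759,123),(494,217),(751,248)): print('board',P(u,v,.016))
for u,v in((334,300),(527,303),(333,393),(527,394)): print('mat',P(u,v,.003))
for n in('top','side'):
    w=cloud(n,np.load(n+'0.npy')).reshape(-1,3)*1000; w=w[~np.isnan(w[:,0])]
    # lip and keeper fits
    lip=w[(w[:,0]>530)&(w[:,0]<585)&(abs(w[:,1]-168)<175)&(w[:,2]>67)&(w[:,2]<82)]
    ys=np.arange(30,310,20); e=[]
    for y in ys:
        s=lip[abs(lip[:,1]-y)<10][:,0]; e.append((s.min(),s.max(),np.median(s)))
    e=np.array(e); print(n,'lip fits',[np.polyfit(ys-168,e[:,k],1).round(4) for k in range(3)],'y range',lip[:,1].min(),lip[:,1].max(),'z',np.median(lip[:,2]))
    tb=w[(w[:,0]>630)&(w[:,0]<680)&(abs(w[:,1]-168)<80)&(w[:,2]>90)&(w[:,2]<105)]
    print('tab med',np.median(tb,0),tb[:,:2].min(0),tb[:,:2].max(0),np.polyfit(tb[:,1]-168,tb[:,0],1))
    for y0 in(76,168,260):
        t=w[(w[:,0]>590)&(w[:,0]<646)&(abs(w[:,1]-y0)<30)&(w[:,2]>54)&(w[:,2]<63)]
        print('tin',y0,np.percentile(t,2,0).round(1),np.percentile(t,98,0).round(1),np.median(t,0).round(1),len(t))
E
```

```text
lip [565.9 323.1]
lip [536.9 321. ]
lip [576.1   7.7]
lip [546.2   6.2]
tab [661.  210.9]
tab [662.6 122. ]
tab [647.2 210.2]
tab [647.9 121.4]
board [655.9 -79.9]
board [ 635.4 -306.3]
board [544.1 -70.6]
board [ 522.7 -296.9]
mat [468.4  68.5]
mat [ 470.3 -101.6]
mat [387.5  66.6]
mat [ 391.1 -102.3]
top lip fits [array([-2.360000e-02,  5.424097e+02]), array([-2.700000e-02,  5.714386e+02]), array([-2.480000e-02,  5.566192e+02])] y range 10.729020121227096 323.0967088054575 z 73.31694645126369
tab med [656.31384761 168.65821828  97.50589947] [649.26565517 124.35975257] [664.50910131 213.81709457] [-2.24769583e-02  6.56198668e+02]
tin 76 [590.5  55.7  54.7] [640.4  95.3  62.4] [616.4  75.5  57.8] 240
tin 168 [590.7 148.4  54.4] [635.  187.3  62.1] [611.4 167.8  58. ] 215
tin 260 [591.1 239.5  54.2] [635.5 279.   62.5] [612.3 259.5  57.9] 211
side lip fits [array([-2.150000e-02,  5.450427e+02]), array([-2.840000e-02,  5.730721e+02]), array([-2.4300e-02,  5.5889e+02])] y range 7.413987842759482 326.95847938186233 z 71.86743335642305
tab med [655.93761586 176.41843875  95.51940566] [648.83046319 125.37125911] [663.5918606  217.32127557] [-1.48407096e-02  6.56063469e+02]
tin 76 [591.3  57.9  54.2] [640.2  99.5  59.7] [613.8  79.   56. ] 126
tin 168 [591.1 150.2  54.3] [635.3 189.8  59.8] [612.9 171.5  56.3] 143
tin 260 [590.7 243.8  54.4] [634.5 280.7  60.3] [612.4 264.6  57.1] 162
```

```bash
cat >> h.py <<'E'
O=np.array([.592,.169]); YAW=.0245
def rk(x,y):
    "rack mm -> world m xy"
    x/=1e3;y/=1e3;c,s=np.cos(YAW),np.sin(YAW); return np.array([O[0]+c*x-s*y,O[1]+s*x+c*y])
E
python3 - <<'E'
from h import *
p=rk(65,0); print(p)
for a in (YAW,YAW+np.pi):
  for P in ([p[0],p[1],.25],[p[0],p[1],.138],[.75,-.22,.2]):
    q=kin.inverse_kinematics(P,down(a)); print(a,None if q is None else np.round(q,2))
E
```

```text
[0.65698049 0.17059234]
0.0245 [ 0.15  0.64 -0.74  1.56  0.47  1.13 -0.68]
0.0245 [ 0.08  0.74 -0.63  1.63  0.52  0.94 -0.71]
0.0245 [ 0.41  0.77 -0.36  1.32  0.28  1.1   0.05]
3.1660926535897933 [ 0.37  0.84 -1.19  1.54  0.8   1.31  2.25]
3.1660926535897933 [ 0.37  1.01 -1.2   1.61  0.99  1.23  2.14]
3.1660926535897933 [ 0.04  0.76  0.27  1.35 -0.22  1.06 -2.76]
```

```bash
python3 - <<'E'
from h import *
p=rk(65,0); q=down(YAW)
env.grip(.05,80)
env.reach([p[0],p[1],.26],q); st()
im,d=camera('top'); save(im,'k1.png',(160,100,400,280),3.3); 
im,d=camera('side'); save(im,'k1s.png',(220,120,420,300),4)
E
```

```text
t 3.8 tcp [0.6573 0.1695 0.2599] open 0.0501 F [-0.2 -0.2  0.1] q [ 0.15  0.63 -0.75  1.55  0.46  1.14 -0.67]
```

View pics/k1s.png

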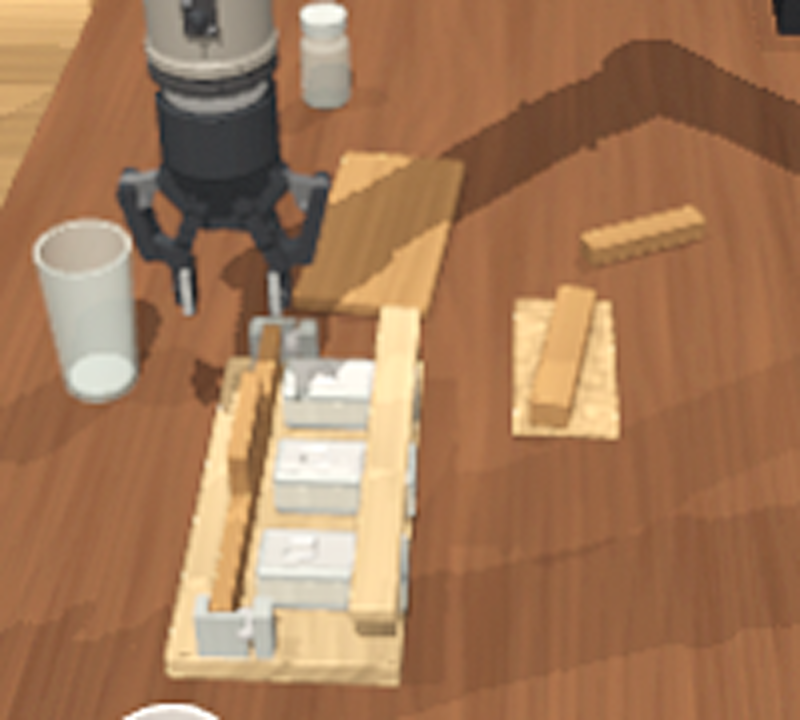

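The gripper is above the tab with its jaws straddling it in x. Descending now, with a force stop.

```bash
python3 - <<'E'
from h import *
p=rk(65,0)
print(env.movel([p[0],p[1],.142],velocity=.12,stop_force=6)); st()
env.grip(.0,100); st()
im,d=camera('side'); save(im,'k2s.png',(220,120,420,300),4)
E
```

```text
False
t 5.0 tcp [0.6575 0.171  0.143 ] open 0.0502 F [0.6 0.5 0. ] q [ 0.11  0.76 -0.69  1.63  0.56  0.96 -0.74]
t 5.4 tcp [0.6575 0.1707 0.1429] open 0.0121 F [ 0.1 -0.1  4.9] q [ 0.11  0.76 -0.69  1.63  0.56  0.96 -0.74]
```

View pics/k2s.png

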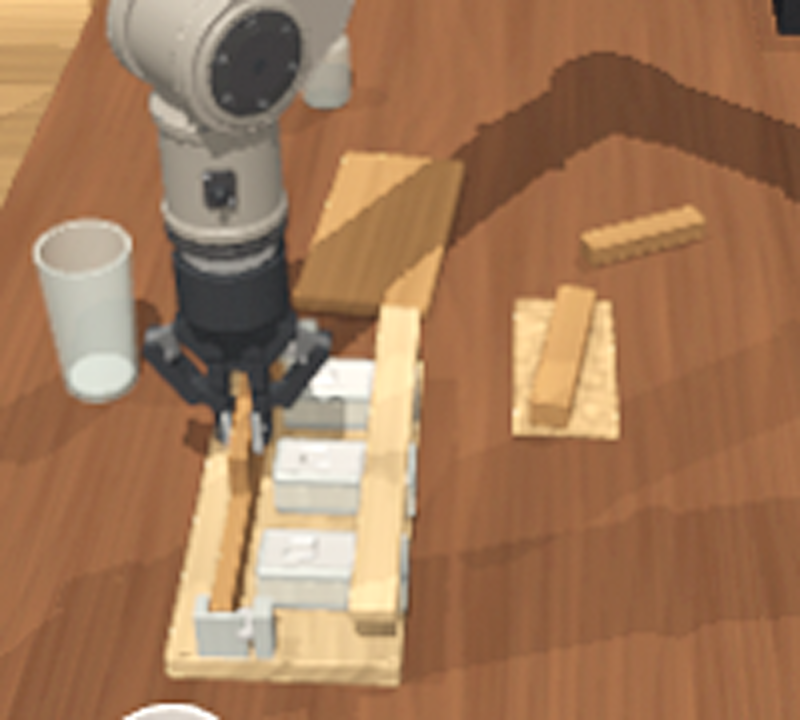

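```bash
python3 - <<'E'
from h import *
s=env.get_state()['tcp_pos']
for dz in(.012,.025,.04,.065):
    env.movel([s[0],s[1],s[2]+dz],velocity=.06); st()
env.movel([s[0],s[1],.30],velocity=.15); st()
im,d=camera('side'); save(im,'k3s.png',(180,60,420,300),3)
E
```

```text
t 5.8 tcp [0.6579 0.1707 0.1552] open 0.0127 F [ 2.   0.3 -0.2] q [ 0.12  0.74 -0.69  1.62  0.55  0.98 -0.73]
t 6.2 tcp [0.6571 0.171  0.1682] open 0.0124 F [-0.3 -0.6 -1.7] q [ 0.12  0.73 -0.7   1.61  0.54  1.   -0.73]
t 6.6 tcp [0.6577 0.1708 0.1835] open 0.0125 F [ 1.1  0.1 -1.8] q [ 0.13  0.71 -0.71  1.6   0.52  1.02 -0.72]
t 7.2 tcp [0.6576 0.1707 0.2082] open 0.0122 F [ 0.7 -0.4 -2. ] q [ 0.14  0.69 -0.73  1.59  0.5   1.06 -0.7 ]
t 7.9 tcp [0.6571 0.1703 0.2989] open 0.0121 F [ 0.2 -0.4 -2.6] q [ 0.16  0.6  -0.77  1.51  0.43  1.21 -0.65]
```

View pics/k3s.png

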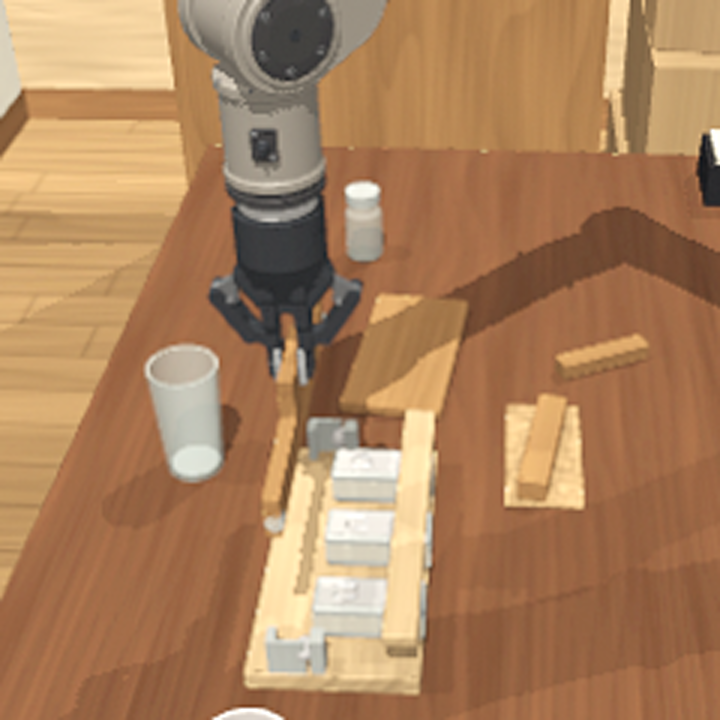

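The keeper is out and held at (290,440 in the crop). Carrying it high to the bare table beyond the board.

```bash
python3 - <<'E'
from h import *
env.movel([.75,-.22,.30],velocity=.25); st()
im,d=camera('side'); save(im,'k4s.png',(200,60,440,240),3.3)
w=cloud('side',d).reshape(-1,3)*1000; w=w[~np.isnan(w[:,0])]
k=w[(abs(w[:,0]-750)<60)&(abs(w[:,1]+220)<180)&(w[:,2]>165)&(w[:,2]<222)]
for y in range(-380,-50,30):
    s=k[abs(k[:,1]-y)<15]; 
    if len(s)>5: print(y,len(s),np.percentile(s[:,2],[2,98]).round(1),np.median(s[:,0]).round(1))
E
```

```text
t 9.7 tcp [ 0.7501 -0.2179  0.3002] open 0.0122 F [-0.   0.1 -1.5] q [ 0.58  0.75 -0.69  1.21  0.46  1.33 -0.06]
-350 12 [178.5 214.7] 745.4
-320 13 [182.3 216.3] 745.1
-290 13 [180.1 211.3] 744.0
-260 13 [178.9 202.9] 743.5
-230 17 [178.7 216.9] 742.6
-200 22 [177.  220.3] 741.7
-170 37 [179.4 219.7] 742.3
-140 38 [177.2 216.8] 741.1
-110 42 [177.7 217.6] 740.5
-80 80 [178.9 216.6] 743.9
```

View pics/k4s.png

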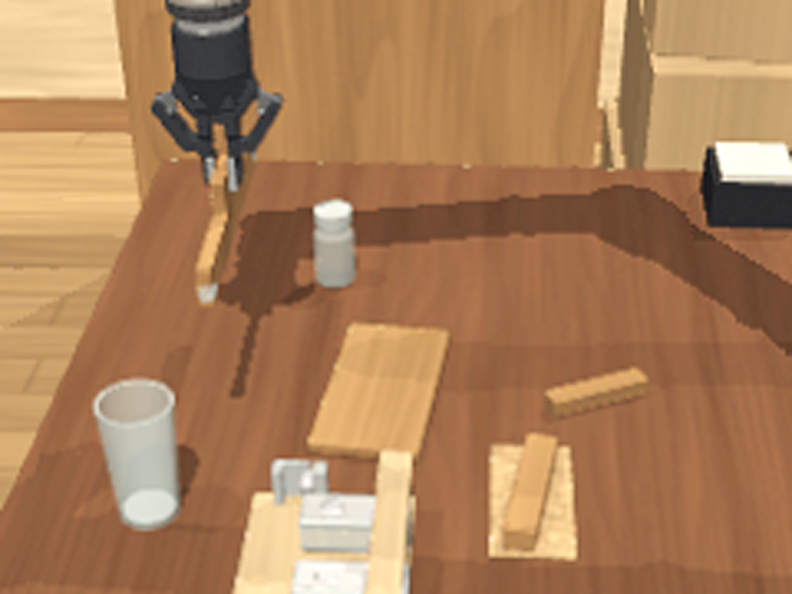

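The keeper hangs level with its bottom at about 178 mm. Lowering to contact.

```bash
python3 - <<'E'
from h import *
env.movel([.75,-.22,.135],velocity=.15); st()
print(env.movel([.75,-.22,.115],velocity=.03,stop_force=4)); st()
env.dwell(.2); env.grip(.03); st()
env.movel([.75,-.22,.23],velocity=.12)
im,d=camera('side'); save(im,'k5s.png',(200,60,440,240),3.3)
im,d=camera('top'); save(im,'k5t.png',(190,80,510,300),2.5)
st()
E
```

```text
t 11.0 tcp [ 0.7508 -0.2201  0.1365] open 0.0125 F [ 0.2 -0.7 -0.4] q [ 0.57  0.89 -0.63  1.34  0.55  1.08 -0.12]
True
t 11.5 tcp [ 0.7505 -0.2201  0.123 ] open 0.0126 F [1.1 0.2 2.6] q [ 0.56  0.91 -0.63  1.34  0.56  1.07 -0.13]
t 12.0 tcp [ 0.7488 -0.22    0.121 ] open 0.0299 F [-0.3  0.5  0.4] q [ 0.56  0.91 -0.63  1.35  0.56  1.07 -0.13]
t 13.2 tcp [ 0.7495 -0.22    0.2286] open 0.0299 F [-0.7 -1.3 -0.4] q [ 0.58  0.81 -0.67  1.28  0.5   1.22 -0.08]
```

View pics/k5s.png

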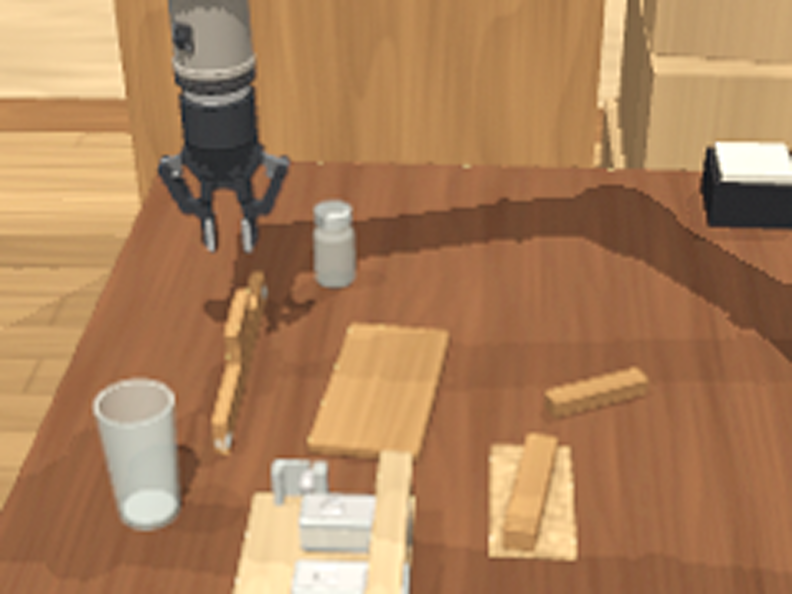

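View pics/k5t.png

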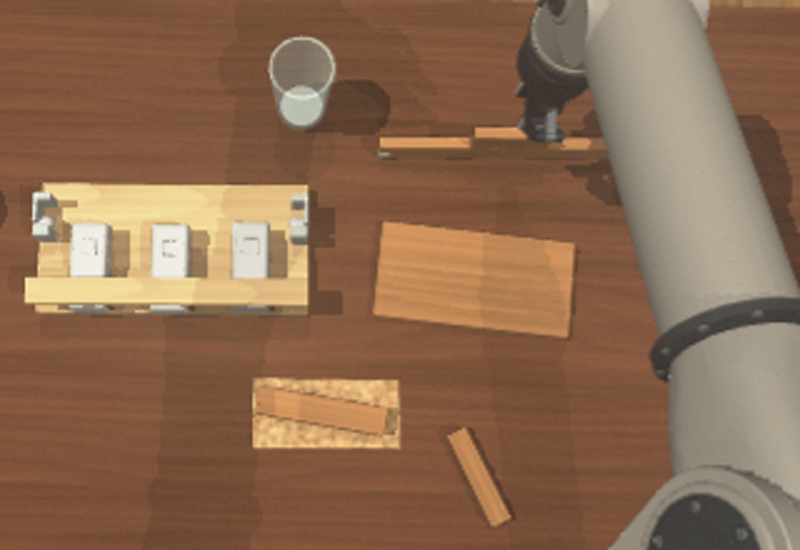

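The keeper is standing free at about (750,-220) and the block hasn't moved. Next I'll check IK for the block pick and the pushes.

```bash
python3 - <<'E'
from h import *
r=np.deg2rad
for a in (-8.5,171.5):
    for P in([.432,-.009,.2],[.432,-.009,.076]):
        q=kin.inverse_kinematics(P,down(r(a))); print(a,P,None if q is None else np.round(q,2))
for a in(YAW+np.pi/2,YAW-np.pi/2):
  for y in(-92,0,92):
   for x in(-140,-83):
    for z in (.1,.18):
     p=rk(x,y); q=kin.inverse_kinematics([p[0],p[1],z],down(a)); print(round(a,2),y,x,z,None if q is None else np.round(q,2))
E
```

```text
-8.5 [0.432, -0.009, 0.2] [ 0.6   0.33 -0.83  2.17  0.35  0.78 -0.61]
-8.5 [0.432, -0.009, 0.076] [ 0.39  0.55 -0.61  2.24  0.64  0.52 -0.87]
171.5 [0.432, -0.009, 0.2] [ 0.86  0.47 -1.17  2.16  0.58  0.88  2.33]
171.5 [0.432, -0.009, 0.076] [ 0.81  0.85 -1.19  2.22  1.09  0.9   1.9 ]
1.6 -92 -140 0.1 [ 0.49  0.67 -0.98  2.16  0.84  0.76  0.54]
1.6 -92 -140 0.18 [ 0.61  0.55 -1.12  2.11  0.65  0.88  0.7 ]
1.6 -92 -83 0.1 [ 0.47  0.73 -0.95  2.03  0.83  0.83  0.61]
1.6 -92 -83 0.18 [ 0.55  0.62 -1.07  1.99  0.68  0.94  0.73]
1.6 0 -140 0.1 [ 0.29  0.7  -0.98  2.11  0.84  0.79  0.37]
1.6 0 -140 0.18 [ 0.4   0.58 -1.11  2.07  0.67  0.91  0.5 ]
1.6 0 -83 0.1 [ 0.29  0.76 -0.96  1.99  0.84  0.86  0.45]
1.6 0 -83 0.18 [ 0.37  0.65 -1.07  1.95  0.7   0.97  0.56]
1.6 92 -140 0.1 [ 0.1   0.74 -0.97  2.03  0.85  0.84  0.23]
1.6 92 -140 0.18 [ 0.19  0.64 -1.09  1.99  0.7   0.96  0.34]
1.6 92 -83 0.1 [ 0.12  0.8  -0.96  1.91  0.84  0.9   0.32]
1.6 92 -83 0.18 [ 0.18  0.7  -1.06  1.87  0.72  1.02  0.41]
-1.55 -92 -140 0.1 [ 0.02  0.48 -0.38  2.19  0.34  0.53 -2.16]
-1.55 -92 -140 0.18 [ 0.13  0.34 -0.49  2.14  0.25  0.71 -2.08]
-1.55 -92 -83 0.1 [ 0.02  0.54 -0.36  2.06  0.33  0.6  -2.11]
-1.55 -92 -83 0.18 [ 0.1   0.42 -0.45  2.02  0.26  0.76 -2.05]
-1.55 0 -140 0.1 [-0.17  0.5  -0.38  2.14  0.35  0.56 -2.35]
-1.55 0 -140 0.18 [-0.06  0.38 -0.5   2.09  0.27  0.73 -2.28]
-1.55 0 -83 0.1 [-0.14  0.56 -0.37  2.01  0.33  0.62 -2.28]
-1.55 0 -83 0.18 [-0.07  0.45 -0.46  1.97  0.27  0.78 -2.23]
-1.55 92 -140 0.1 [-0.33  0.55 -0.38  2.05  0.35  0.6  -2.5 ]
-1.55 92 -140 0.18 [-0.24  0.43 -0.5   2.01  0.29  0.77 -2.45]
-1.55 92 -83 0.1 [-0.3   0.6  -0.37  1.94  0.34  0.66 -2.42]
-1.55 92 -83 0.18 [-0.23  0.49 -0.45  1.89  0.29  0.82 -2.38]
```

```bash
python3 - <<'E'
from meas import *
q=down(np.deg2rad(-8.5))
env.grip(.06,80)
env.reach([.433,-.0087,.22],q); st()
im,d=camera('side'); w=cloud('side',d); rect(w,(335,185,390,240),(.022,.05),'block')
save(im,'b1.png',(280,120,460,260),4.2)
im,d=camera('top'); w=cloud('top',d); save(im,'b1t.png',(230,160,410,300),4.2)
E
```

```text
t 15.0 tcp [ 0.4344 -0.0089  0.2205] open 0.0601 F [ 0.3 -0.7  1.1] q [ 0.63  0.3  -0.86  2.15  0.31  0.82 -0.57]
block        c (434.3 -6.1) size 152.4 x 32.0 long-axis ang 81.6  zmed 28.1 n 312
```

View pics/b1.png

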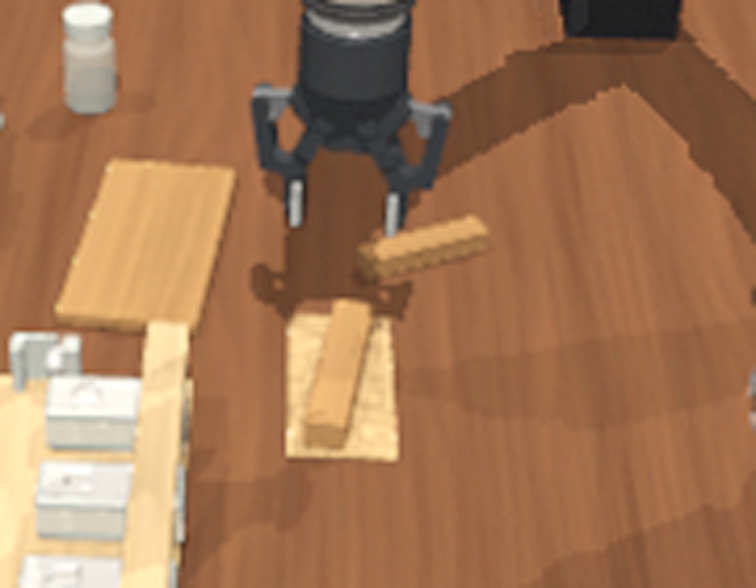

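```bash
python3 - <<'E'
from meas import *
print(env.movel([.433,-.0087,.077],velocity=.12,stop_force=6)); st()
env.grip(.0,90); st()
im,d=camera('side'); save(im,'b2.png',(280,120,460,260),4.2)
env.movel([.433,-.0087,.2],velocity=.12); st()
im,d=camera('side'); save(im,'b3.png',(280,120,460,260),4.2)
w=cloud('side',d)[150:230,320:400].reshape(-1,3)*1000
k=w[(abs(w[:,0]-433)<50)&(abs(w[:,1]+8)<100)&(w[:,2]>115)&(w[:,2]<175)]
for y in range(-80,81,20):
    s=k[abs(k[:,1]-y)<10]
    if len(s)>3: print(y,len(s),np.percentile(s[:,2],[2,50,98]).round(1),s[:,0].min().round(),s[:,0].max().round())
E
```

```text
False
t 16.4 tcp [ 0.4334 -0.0087  0.0775] open 0.0602 F [-0.4  0.6 -0.1] q [ 0.4   0.55 -0.63  2.24  0.65  0.53 -0.88]
t 16.8 tcp [ 0.4333 -0.0088  0.0777] open 0.0303 F [-1.2 -0.5  8.4] q [ 0.4   0.55 -0.63  2.24  0.65  0.53 -0.88]
t 18.0 tcp [ 0.4325 -0.0088  0.1994] open 0.0307 F [ 0.4 -0.2 -1.7] q [ 0.61  0.34 -0.84  2.17  0.36  0.78 -0.61]
-60 21 [147.3 150.1 153.5] 424.0 443.0
-40 32 [148.4 149.8 153. ] 421.0 446.0
-20 39 [147.1 150.4 163.2] 419.0 449.0
0 169 [129.3 151.1 174.7] 400.0 482.0
20 50 [140.6 150.1 170.9] 394.0 454.0
40 47 [131.9 149.4 152.3] 424.0 457.0
60 113 [124.2 142.1 152.9] 427.0 460.0
```

View pics/b3.png

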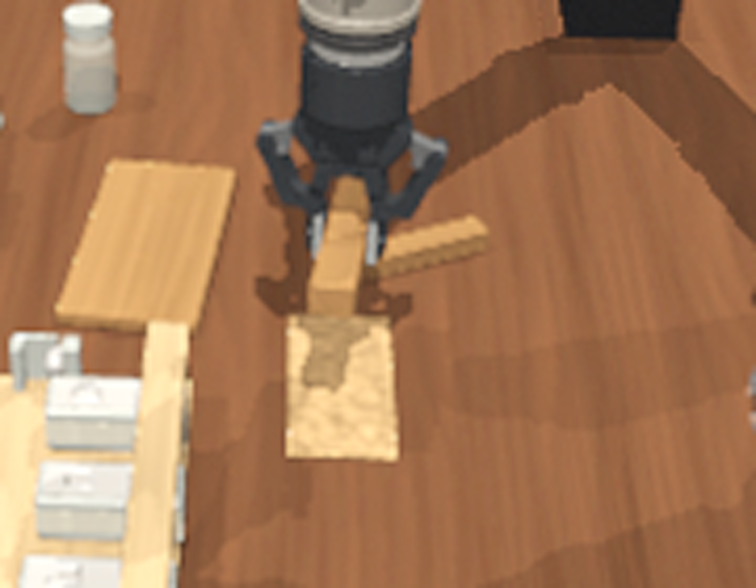

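```bash
python3 - <<'E'
from meas import *
q=down(YAW+np.pi/2)
p=rk(-143,-91.5)
env.reach([p[0],p[1],.2],q); st()
env.movel([p[0],p[1],.1],velocity=.12); st()
im,d=camera('top'); save(im,'n1t.png',(180,130,360,260),4.4); cv2.imwrite('n1traw.png',im); np.save('n1t.npy',d)
im,d=camera('side'); save(im,'n1s.png',(250,170,410,300),4.8); np.save('n1s.npy',d)
E
```

```text
t 19.3 tcp [0.4511 0.0738 0.1997] open 0.0305 F [-0.  -0.6 -1.9] q [ 0.67  0.55 -1.21  2.1   0.65  0.94  0.69]
t 20.3 tcp [0.4516 0.0742 0.1005] open 0.0304 F [ 0.1  0.3 -1.1] q [ 0.51  0.69 -1.02  2.16  0.87  0.78  0.52]
```

View pics/n1t.png

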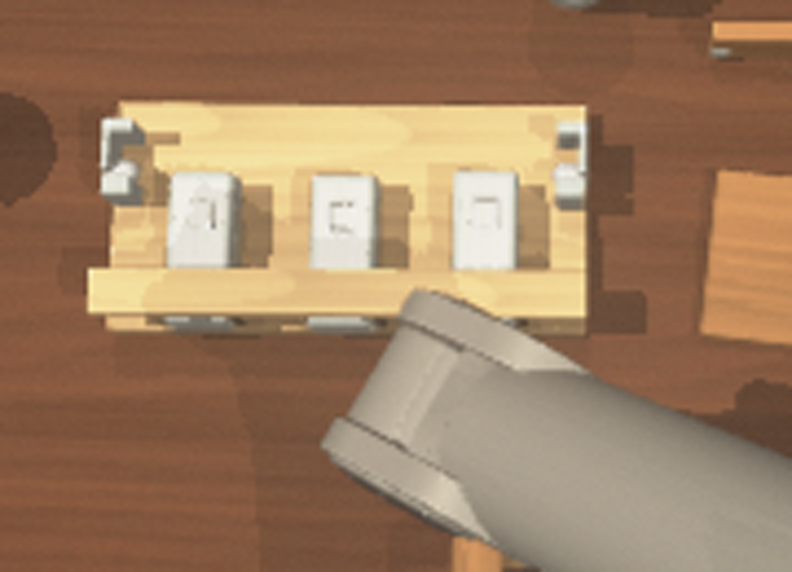

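View pics/n1s.png

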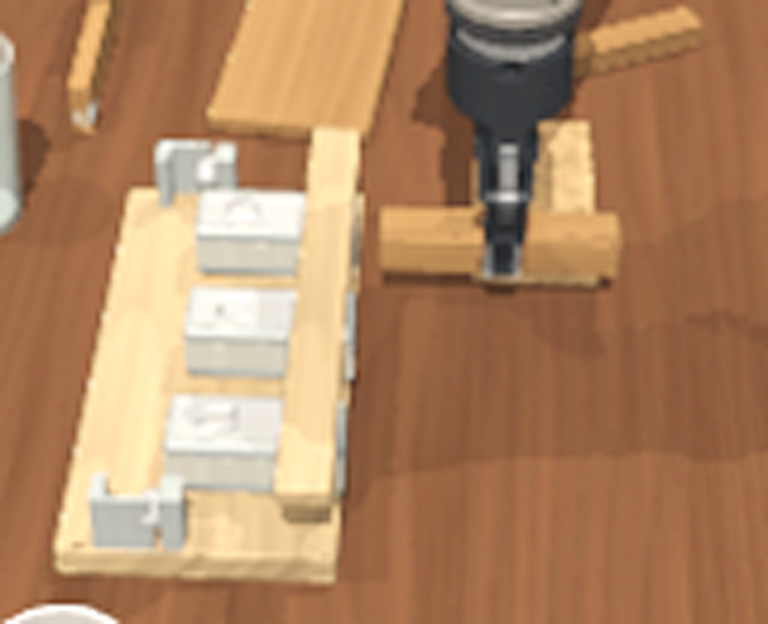

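```bash
python3 - <<'E'
from meas import *
w=cloud('side',np.load('n1s.npy'))
p=w.reshape(-1,3)*1000
for x0 in (390,400,480,500,510):
    b=p[(abs(p[:,0]-x0)<6)&(abs(p[:,1]-74)<40)&(p[:,2]>20)&(p[:,2]<65)]
    t=b[b[:,2]>47]; print(x0,len(t),'top y',np.percentile(t[:,1],[3,50,97]).round(1),'z',np.median(t[:,2]).round(1),'face y',np.median(b[b[:,2]<45][:,1]).round(1),'zmin',b[:,2].min().round(1))
b=p[(p[:,0]<540)&(p[:,0]>330)&(abs(p[:,1]-74)<20)&(p[:,2]>40)&(p[:,2]<60)]; print('x range',np.percentile(b[:,0],[0,1,99,100]))
for y0 in(79,171,264):
    t=p[(p[:,0]>595)&(p[:,0]<635)&(abs(p[:,1]-y0)<34)&(p[:,2]>30)&(p[:,2]<65)]
    tt=t[t[:,2]>54]; print(y0,'top y',np.percentile(tt[:,1],[3,50,97]).round(1),'face y',np.median(t[(t[:,2]<50)&(t[:,1]>y0)][:,1]).round(1))
E
```

```text
390 27 top y [62.3 78.7 90.9] z 50.9 face y 89.3 zmin 22.9
400 30 top y [64.4 80.4 93.3] z 51.1 face y 90.6 zmin 22.4
480 30 top y [64.6 79.6 93.1] z 51.3 face y 92.1 zmin 23.3
500 30 top y [65.1 80.8 94.5] z 50.9 face y 92.4 zmin 25.2
510 28 top y [65.3 80.4 92.9] z 51.2 face y 92.8 zmin 23.5
x range [380.95387825 381.56802771 530.14021984 530.83672694]
79 top y [59.9 78.9 98.7] face y 98.2
171 top y [150.6 170.2 191.1] face y 189.8
264 top y [244.3 263.2 281.2] face y 280.5
```

The side view shows the block level, its tip just short of the lane. In that camera the lanes sit about 2 mm to the right of my model, so I'm setting the rack origin y to 0.167. Pushing lane a.

```bash
sed -i 's/^O=.*;/O=np.array([.5925,.167]);/' h.py; cat > push.py <<'E'
from meas import *
import sys
y=float(sys.argv[1]); tag=sys.argv[2]; Z=.0995
q=down(YAW+np.pi/2)
def go(x,v,sf=None):
    p=rk(x,y); r=env.movel([p[0],p[1],Z],velocity=v,rot=q,stop_force=sf); s=st(); return r
go(-143,.12)
print(go(-120,.05,12))
for x in(-105,-95,-83): print(go(x,.05,30))
im,d=camera('side'); save(im,tag+'in.png',(230,160,410,300),4.2)
go(-143,.12)
im,d=camera('side'); save(im,tag+'out.png',(230,160,410,300),4.2); np.save(tag+'s.npy',d)
im,d=camera('top'); np.save(tag+'t.npy',d); save(im,tag+'t.png',(180,130,360,260),4.4)
E
python3 push.py -91.5 pa
```

```text
t 20.6 tcp [0.452  0.0717 0.0997] open 0.0304 F [ 0.8  0.5 -1.4] q [ 0.52  0.69 -1.02  2.16  0.87  0.78  0.52]
t 21.1 tcp [0.472  0.0724 0.0987] open 0.0304 F [ 0.8 -0.1 -1.4] q [ 0.51  0.71 -1.01  2.12  0.86  0.81  0.55]
True
t 21.6 tcp [0.4879 0.0725 0.0985] open 0.0303 F [-4.5  0.3 -3. ] q [ 0.5   0.73 -1.    2.08  0.86  0.83  0.57]
False
t 22.0 tcp [0.4979 0.0728 0.0984] open 0.0305 F [-4.8 -0.6 -3.1] q [ 0.5   0.74 -1.    2.06  0.86  0.84  0.58]
False
t 22.4 tcp [0.5124 0.0736 0.0996] open 0.0306 F [ 0.  -0.5 -1.4] q [ 0.49  0.75 -0.99  2.03  0.86  0.85  0.59]
False
t 23.1 tcp [0.4527 0.072  0.0998] open 0.0305 F [ 1.2  0.1 -1.6] q [ 0.52  0.69 -1.02  2.16  0.87  0.78  0.52]
```

View pics/pain.png

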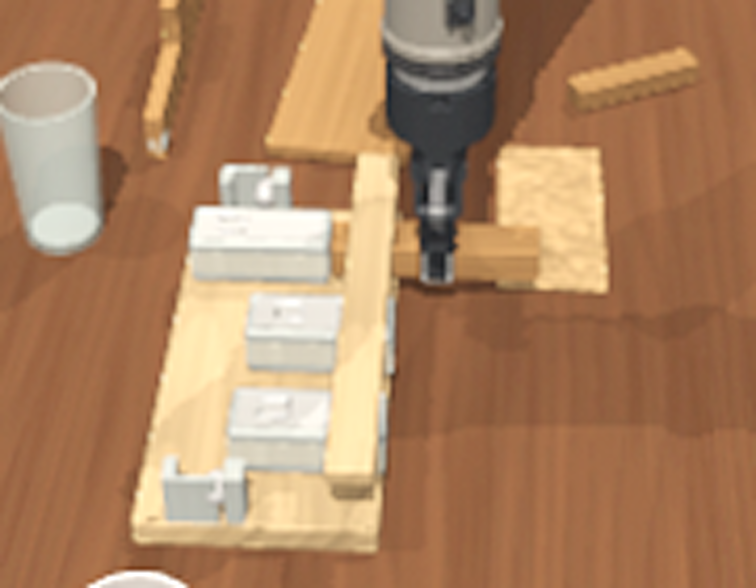

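View pics/paout.png

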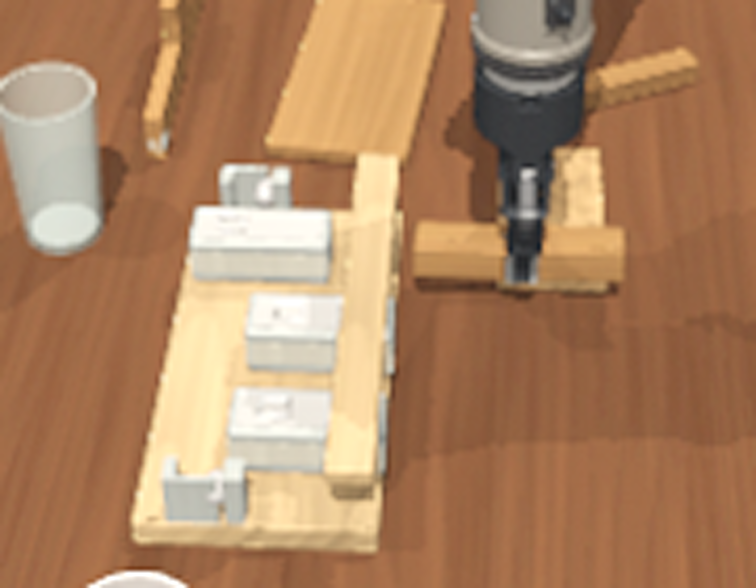

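Tin a is fully clear of the lip (near end at crop (330,245), lip edge at 357). Next, the middle and left lanes.

```bash
python3 push.py 0.5 pb;  python3 push.py 92.5 pc
```

```text
t 24.1 tcp [0.4496 0.1632 0.0993] open 0.0304 F [ 0.5  0.  -0.9] q [ 0.31  0.71 -1.01  2.12  0.87  0.81  0.35]
t 24.5 tcp [0.468  0.1635 0.0986] open 0.0306 F [-0.1 -0.2 -0.9] q [ 0.31  0.73 -1.    2.07  0.86  0.83  0.38]
True
t 25.1 tcp [0.4855 0.1638 0.0984] open 0.0304 F [-5.6 -1.2 -2.3] q [ 0.31  0.75 -1.    2.04  0.86  0.85  0.4 ]
False
t 25.4 tcp [0.4955 0.1641 0.0983] open 0.0305 F [-5.4 -1.4 -2.1] q [ 0.31  0.76 -0.99  2.02  0.86  0.86  0.42]
False
t 25.8 tcp [0.5101 0.1654 0.0995] open 0.0303 F [-0.3  0.1 -1.5] q [ 0.31  0.77 -0.99  1.99  0.86  0.88  0.44]
False
t 26.5 tcp [0.4504 0.1641 0.0998] open 0.0305 F [ 0.4 -0.4 -1.1] q [ 0.31  0.71 -1.01  2.12  0.87  0.81  0.35]
t 27.5 tcp [0.4473 0.2551 0.0992] open 0.0308 F [ 0.1  0.3 -1.6] q [ 0.12  0.75 -1.    2.03  0.87  0.85  0.21]
t 28.0 tcp [0.4667 0.2555 0.0987] open 0.0305 F [-0.  -0.  -1.7] q [ 0.13  0.77 -0.99  1.99  0.86  0.88  0.25]
True
t 28.5 tcp [0.4834 0.2558 0.0984] open 0.0307 F [-5.4 -1.6 -1.7] q [ 0.13  0.79 -0.98  1.96  0.86  0.89  0.28]
False
t 28.9 tcp [0.4932 0.2561 0.0983] open 0.0303 F [-6.2 -1.  -1.2] q [ 0.13  0.8  -0.98  1.94  0.86  0.9   0.29]
False
t 29.3 tcp [0.5079 0.2574 0.0995] open 0.0308 F [-0.7  0.4 -1.7] q [ 0.13  0.81 -0.98  1.91  0.86  0.91  0.31]
False
t 30.0 tcp [0.4481 0.256  0.0997] open 0.0308 F [1.2 0.3 0.1] q [ 0.12  0.75 -1.    2.03  0.87  0.85  0.21]
```

```bash
python3 - <<'E'
import cv2,numpy as np
a=[cv2.resize(cv2.imread('pics/'+n),(400,311)) for n in('pbout.png','pcin.png','pcout.png')]+[cv2.resize(cv2.imread('pics/pct.png'),(400,311))]
cv2.imwrite('pics/mont.png',np.vstack([np.hstack(a[:2]),np.hstack(a[2:])])[:600])
E
```

```text
(no output)
```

View pics/mont.png

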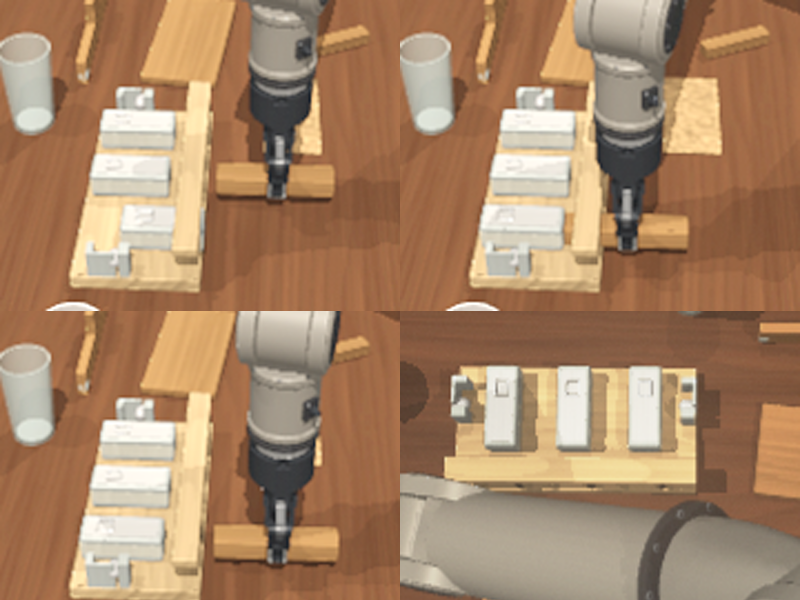

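All three tins now lie clear of the lip. Returning the block to the mat.

```bash
python3 - <<'E'
from meas import *
for n,f in(('top','pct.npy'),('side','pcs.npy')):
    p=cloud(n,np.load(f)).reshape(-1,3)*1000
    for y0 in(76,168,260):
        t=p[(p[:,0]>575)&(p[:,0]<700)&(abs(p[:,1]-y0)<30)&(p[:,2]>50)&(p[:,2]<63)]
        r=cv2.minAreaRect(t[:,:2].astype(np.float32)); print(n,np.round(r[0],1),np.round(r[1],1),round(r[2],1))
q=down(np.deg2rad(1))
s=env.get_state()['tcp_pos']
env.movel([s[0],s[1],.2],velocity=.2)
env.reach([.431,-.013,.2],q); st()
im,d=camera('side'); save(im,'m1.png',(280,120,460,260),4.2)
E
```

```text
top [639.6  76.1] [99.3 40.5] 1.7
top [636.8 169.2] [97.7 42.2] 0.1
top [634.3 260.8] [97.9 43. ] 1.9
side [633.3  76.7] [113.2  53.2] 3.9
side [636.6 171.6] [100.   46.6] 0.1
side [634.8 262.8] [99.7 44.9] 0.2
t 31.8 tcp [ 0.4311 -0.0119  0.1997] open 0.0303 F [ 1.1 -0.  -0.4] q [ 0.67  0.35 -0.9   2.17  0.39  0.79 -0.47]
```

View pics/m1.png

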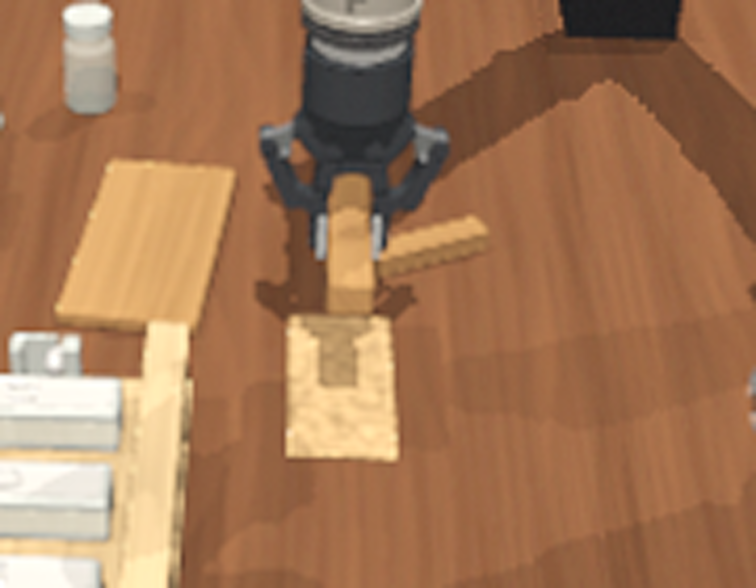

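```bash
python3 - <<'E'
from meas import *
env.movel([.431,-.013,.092],velocity=.15)
print(env.movel([.431,-.013,.0755],velocity=.03,stop_force=4)); st()
env.dwell(.2); env.grip(.06); st()
env.movel([.431,-.013,.2],velocity=.15)
im,d=camera('side'); save(im,'m2.png',(280,120,460,260),4.2)
w=cloud('side',d); rect(w,(335,185,390,240),(.022,.05),'block')
E
```

```text
True
t 33.2 tcp [ 0.4311 -0.0131  0.0778] open 0.0307 F [-1.3 -0.6  6.6] q [ 0.45  0.56 -0.68  2.24  0.7   0.55 -0.75]
t 33.8 tcp [ 0.4306 -0.0133  0.0774] open 0.0601 F [-0.7 -0.5  0.3] q [ 0.46  0.56 -0.68  2.24  0.7   0.55 -0.74]
block        c (432.8 -12.3) size 154.1 x 29.8 long-axis ang -89.7  zmed 28.1 n 300
```

View pics/m2.png

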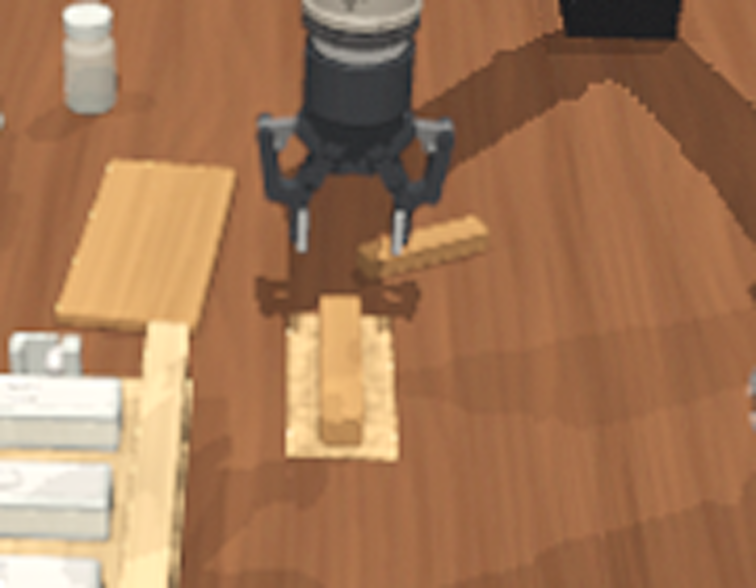

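The block is back on the mat (centre ≈ (431,-14)). Now tin a.

```bash
cat > tin.py <<'E'
from meas import *
import sys
B=np.array([.5915,-.186]); BY=np.deg2rad(-5.3)
def bd(x,y):
    x/=1e3;y/=1e3;c,s=np.cos(BY),np.sin(BY); return np.array([B[0]+c*x-s*y,B[1]+s*x+c*y])
def pick(gx,gy,tag):
    q=down(YAW+np.pi/2)
    env.grip(.053,70); p=[gx,gy]
    env.reach([p[0],p[1],.22],q)
    print(env.movel([p[0],p[1],.125],velocity=.2))
    print('stop',env.movel([p[0],p[1],.097],velocity=.06,stop_force=5)); st()
    env.grip(0,70); st()
    env.movel([p[0],p[1],.22],velocity=.15); st()
    im,d=camera('side'); save(im,tag+'l.png',(230,120,410,300),3.3)
    np.save(tag+'l.npy',d)
def carry(bx,by,tag):
    q=down(BY+np.pi/2); p=bd(bx,by)
    env.reach([p[0],p[1],.2],q); st()
    im,d=camera('side'); save(im,tag+'c.png',(240,80,420,240),3.7); np.save(tag+'c.npy',d)
def lower(bx,by,tag):
    q=down(BY+np.pi/2); p=bd(bx,by)
    env.movel([p[0],p[1],.105],velocity=.15)
    print('stop',env.movel([p[0],p[1],.089],velocity=.03,stop_force=4,rot=q)); st()
    env.dwell(.15); env.grip(.055); st()
    env.movel([p[0],p[1],.2],velocity=.2)
    im,d=camera('side'); save(im,tag+'p.png',(240,80,420,240),3.7); np.save(tag+'p.npy',d)
E
python3 - <<'E'
from tin import *
for y in(-72,0,72):
    p=bd(0,y)
    for z in(.2,.093):
        q=kin.inverse_kinematics([p[0],p[1],z],down(BY+np.pi/2)); print(y,p,None if q is None else np.round(q,2))
pick(*(np.array([639.3,76.3])/1e3),'ta')
E
```

```text
-72 [ 0.58484932 -0.25769218] [ 1.02  0.78 -1.06  1.69  0.74  1.14  1.22]
-72 [ 0.58484932 -0.25769218] [ 0.97  0.9  -0.97  1.74  0.88  1.    1.14]
0 [ 0.5915 -0.186 ] [ 0.94  0.76 -1.08  1.73  0.74  1.12  1.1 ]
0 [ 0.5915 -0.186 ] [ 0.88  0.88 -0.98  1.78  0.88  0.98  1.  ]
72 [ 0.59815068 -0.11430782] [ 0.84  0.75 -1.09  1.76  0.74  1.11  0.97]
72 [ 0.59815068 -0.11430782] [ 0.77  0.87 -0.99  1.81  0.89  0.97  0.87]
False
stop False
t 37.4 tcp [0.6392 0.0764 0.0969] open 0.0528 F [-0.5  1.   0.4] q [ 0.46  0.93 -1.03  1.72  0.92  1.05  0.7 ]
t 37.7 tcp [0.6396 0.0765 0.0975] open 0.0412 F [-0.1  0.4  1.7] q [ 0.46  0.93 -1.03  1.72  0.92  1.05  0.7 ]
t 38.6 tcp [0.6388 0.0758 0.2188] open 0.0414 F [ 0.7 -0.7 -3.4] q [ 0.52  0.8  -1.14  1.66  0.77  1.2   0.79]
```

View pics/tal.png

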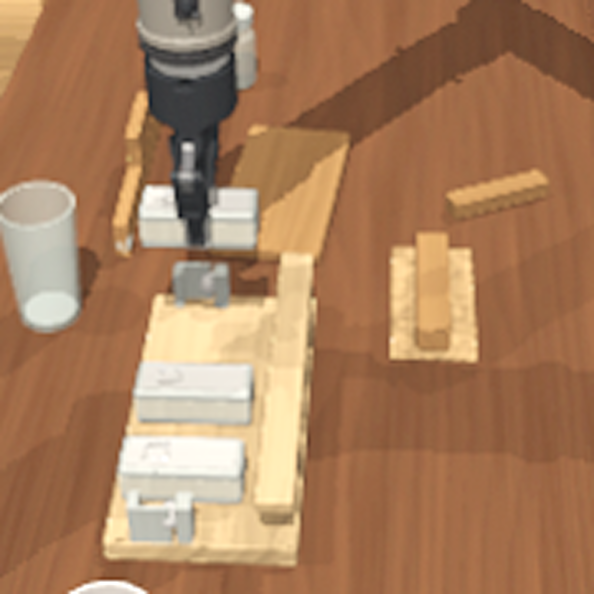

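Tin a is held centred and level. Carrying it to the right slot on the board.

```bash
python3 - <<'E'
from tin import *
carry(0,-72,'ta'); lower(0,-72,'ta')
E
```

```text
t 40.0 tcp [ 0.5856 -0.2554  0.2004] open 0.0406 F [ 1.   0.5 -2.3] q [ 1.05  0.81 -1.12  1.68  0.79  1.17  1.19]
stop True
t 41.2 tcp [ 0.5852 -0.2579  0.0935] open 0.0411 F [-1.6 -0.3  4.8] q [ 0.99  0.93 -1.02  1.73  0.92  1.03  1.11]
t 41.7 tcp [ 0.5842 -0.2579  0.0922] open 0.0549 F [ 0.1 -0.5 -0. ] q [ 0.99  0.93 -1.02  1.74  0.92  1.03  1.11]
```

View pics/tac.png

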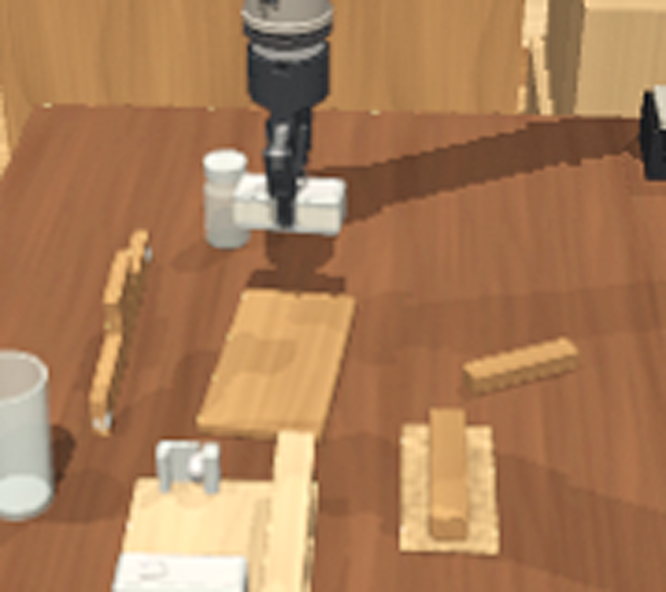

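View pics/tap.png

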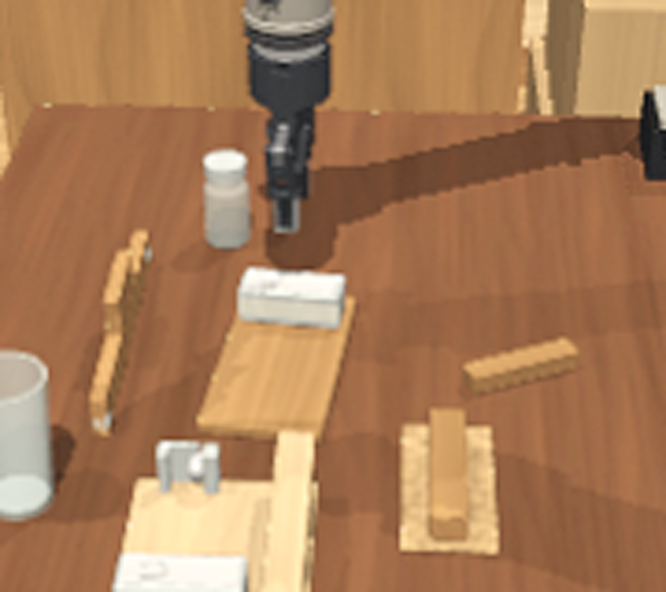

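Tin a lies on the board. On to tin b.

```bash
python3 - <<'E'
from tin import *
pick(.637,.1685,'tb'); carry(0,0,'tb')
E
```

```text
False
stop False
t 45.5 tcp [0.6369 0.1686 0.0969] open 0.0530 F [-0.2  0.6 -0.3] q [ 0.31  0.95 -1.02  1.68  0.91  1.06  0.58]
t 45.7 tcp [0.6372 0.1688 0.0975] open 0.0412 F [0.4 0.4 1.6] q [ 0.31  0.95 -1.02  1.68  0.91  1.06  0.58]
t 46.7 tcp [0.6366 0.168  0.2188] open 0.0411 F [-0.5 -0.3 -1.7] q [ 0.36  0.82 -1.13  1.62  0.78  1.22  0.66]
t 48.1 tcp [ 0.592  -0.184   0.2004] open 0.0411 F [ 0.3 -0.2 -1.4] q [ 0.96  0.79 -1.13  1.73  0.78  1.15  1.07]
```

View pics/tbc.png

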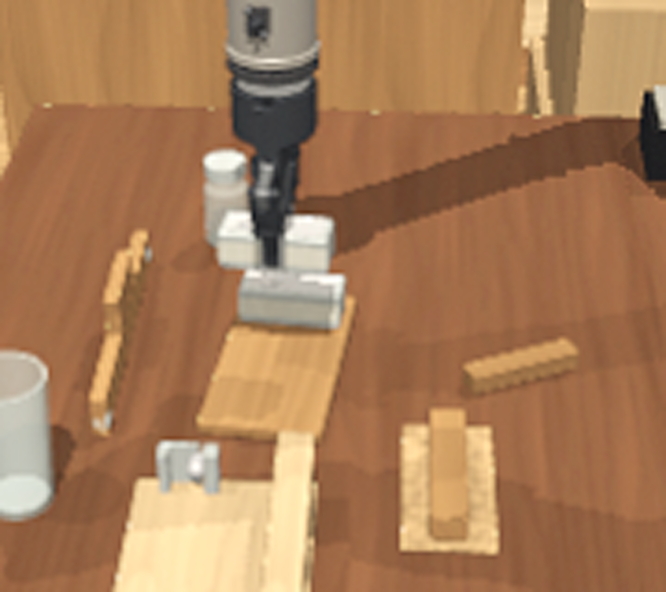

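```bash
python3 - <<'E'
from tin import *
lower(0,0,'tb')
pick(.6345,.2605,'tc'); carry(0,72,'tc')
E
```

```text
stop True
t 49.3 tcp [ 0.5918 -0.1862  0.0935] open 0.0410 F [-1.  -0.4  5.2] q [ 0.9   0.91 -1.02  1.78  0.92  1.01  0.98]
t 49.8 tcp [ 0.5909 -0.1863  0.0923] open 0.0551 F [0.1 0.5 0.9] q [ 0.9   0.91 -1.02  1.78  0.92  1.01  0.98]
False
stop False
t 53.6 tcp [0.6344 0.2606 0.0969] open 0.0531 F [ 0.2  0.8 -0.4] q [ 0.15  0.97 -1.01  1.61  0.91  1.09  0.48]
t 53.9 tcp [0.6347 0.2608 0.0976] open 0.0415 F [0.1 0.1 2. ] q [ 0.15  0.97 -1.01  1.61  0.91  1.09  0.48]
t 54.9 tcp [0.6341 0.2599 0.2187] open 0.0409 F [ 0.1 -0.6 -2.2] q [ 0.19  0.85 -1.11  1.55  0.78  1.24  0.56]
t 56.3 tcp [ 0.5986 -0.1124  0.2004] open 0.0412 F [-0.5  1.1 -1.7] q [ 0.86  0.78 -1.14  1.76  0.78  1.14  0.95]
```

View pics/tbp.png

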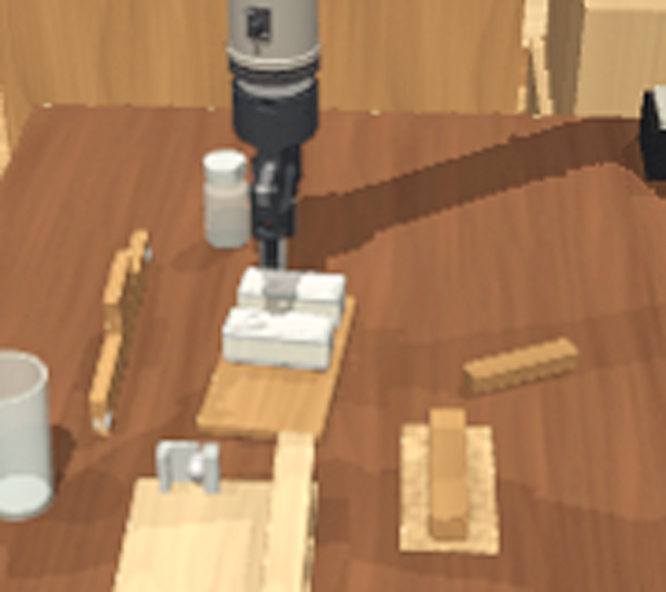

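View pics/tcc.png

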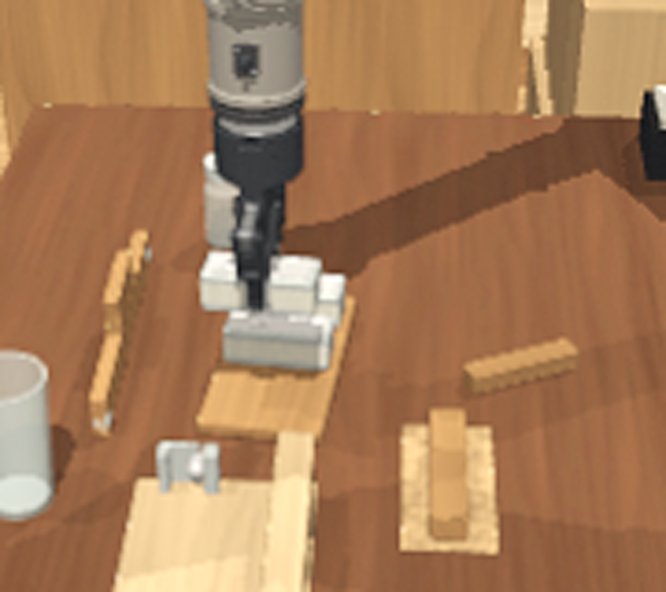

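Tins a and b are placed, and c is held level over its slot. I'll lower it, move the arm well away and check everything.

```bash
python3 - <<'E'
from tin import *
lower(0,72,'tc')
env.movel([.59,-.12,.34],velocity=.25)
env.goto_joints([1.123,0.477,0.022,1.555,-0.011,1.109,-0.083]); st()
im,d=camera('top'); save(im,'f1.png',(190,80,510,300),2.5); wt=cloud('top',d)
im,d=camera('side'); save(im,'f1s.png',(190,100,410,300),3.2); ws=cloud('side',d)
for n,w,b in(('top',wt,(330,150,430,225)),('side',ws,(280,130,345,215))):
    p=w[b[1]:b[3],b[0]:b[2]].reshape(-1,3)*1000; p=p[(p[:,2]>46)&(p[:,2]<62)]
    for by in(-72,0,72):
        c=bd(0,by)*1000; t=p[abs(p[:,1]-c[1])<32]; r=cv2.minAreaRect(t[:,:2].astype(np.float32)); print(n,by,np.round(c),np.round(r[0],1),np.round(r[1],1),round(r[2],1),'z',np.percentile(t[:,2],[5,50,95]).round(1))
rect(wt,(280,225,360,275),(.022,.05),'block'); rect(ws,(335,185,390,240),(.022,.05),'block')
rect(wt,(290,85,350,135),(.02,.2),'glass'); rect(wt,(440,145,490,180),(.02,.2),'shaker'); rect(wt,(130,130,180,180),(.02,.2),'mug')
rect(wt,(335,120,450,155),(.02,.2),'keeper')
E
```

```text
stop True
t 57.6 tcp [ 0.5985 -0.1145  0.0935] open 0.0412 F [-0.6 -1.7  4.9] q [ 0.79  0.9  -1.02  1.81  0.92  1.    0.85]
t 58.0 tcp [ 0.5976 -0.1147  0.0924] open 0.0551 F [-0.5 -0.7 -0.1] q [ 0.79  0.9  -1.02  1.81  0.92  1.    0.85]
t 61.7 tcp [ 0.2268 -0.6359  0.3036] open 0.0551 F [-0.2 -0.3  0.4] q [ 1.12  0.48  0.02  1.56 -0.01  1.11 -0.08]
top -72 [ 585. -258.] [ 585.3 -256.7] [42.8 99.9] 84.4 z [48.9 53.5 57.7]
top 0 [ 592. -186.] [ 592.7 -185.3] [ 42.  101.3] 85.0 z [48.8 53.4 57.9]
top 72 [ 598. -114.] [ 598.9 -113.7] [ 42.  100.7] 84.4 z [49.2 53.7 57.8]
side -72 [ 585. -258.] [ 585.9 -252.6] [49.1 94.7] 85.4 z [47.4 51.  54.3]
side 0 [ 592. -186.] [ 593.5 -181. ] [46.8 98.4] 86.6 z [47.  51.  54.4]
side 72 [ 598. -114.] [ 601.8 -110.7] [47.5 99.4] 86.1 z [47.  51.1 54.7]
block        c (430.5 -15.4) size 147.9 x 31.0 long-axis ang -89.0  zmed 30.3 n 589
block        c (432.5 -11.5) size 155.3 x 29.7 long-axis ang -89.4  zmed 28.1 n 302
glass        c (800.7 22.9) size 73.0 x 71.9 long-axis ang -1.1  zmed 91.7 n 666
shaker       c (666.5 -425.5) size 47.9 x 45.3 long-axis ang 83.1  zmed 90.9 n 379
mug          c (668.8 468.9) size 106.6 x 77.8 long-axis ang 44.7  zmed 62.8 n 699
keeper       c (749.2 -221.7) size 300.8 x 17.6 long-axis ang -88.2  zmed 40.0 n 779
```

View pics/f1.png

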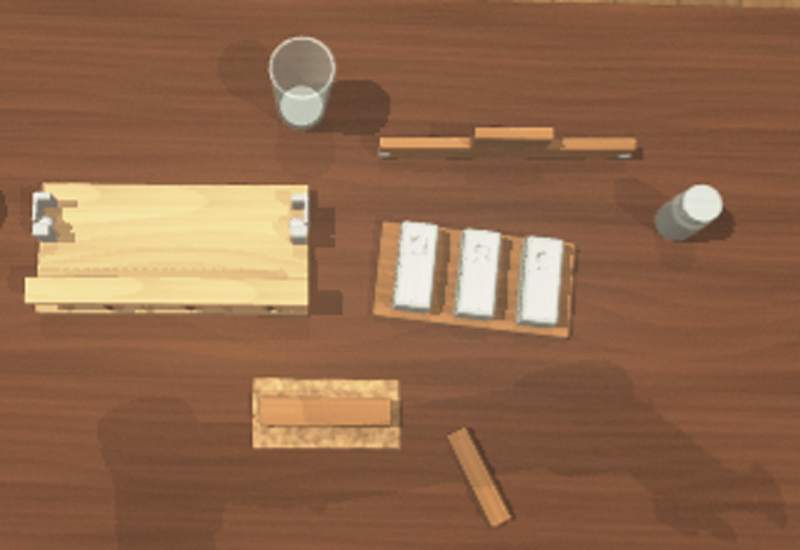

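View pics/f1s.png

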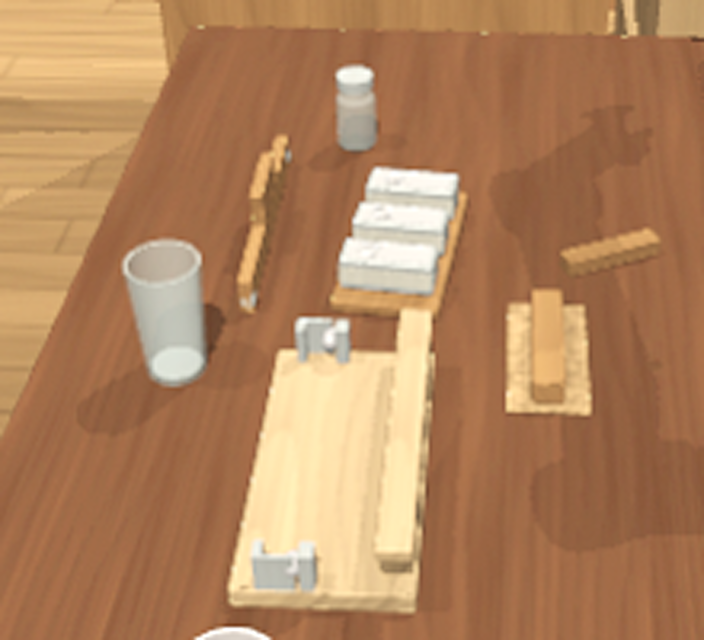

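Both views show three tins flat on the board, the block on its mat and the keeper clear on the table, with the glass, shaker and mug unmoved. Handing in.

```bash
python3 -c "
from h import *
print(job.job_done()); st()"
```

```text
the job is handed in; nothing more can be done
None
the job is handed in; nothing more can be done
```

The job is done and handed in at about 62 s of the 210 s allowed. No verdict was reported.

**What I did**
- I pulled the keeper bar straight up out of its clips and stood it upright on the bare table beyond the board, at about (749, -222) mm. It is standing on its edge, not lying flat, since the description says it can stand.
- I pushed each of the three jammed tins along its lane with the larger block, in under the lip from the near end. The wrist readings between steps were about 5–6 N, and each tin's centre ended about 44 mm past the rack origin (it needed 35).
- I then laid the block back on its cork mat, and lifted the tins one by one onto the serving board.

**Last checks, from both cameras after the arm was clear**
- **Tins:** all three lie flat on the board. The top camera puts each within about 1.5 mm of where I meant to place it.
- **Block:** it lies within the mat.
- **Glass, shaker and mug:** all within 1 mm of their first readings.
- **Disagreement:** the side camera read 3–5 mm further left (+y) than the top camera for the tins and block. That is a bit more than the stated 2 mm calibration, but still leaves every object inside its area.

I saw no knock to the block and no slip in the grip during the run.

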